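Zero the bench comparator on the master, then gauge the flow-cell spacer

TASK

Check the flow-cell spacer on the bench comparator: slide the plain steel master block, lying flat, under the comparator's sprung foot and let go of it, then turn the dial's fluted rim until the bold zero bar lies under the pointer. Take the master out and lay it back flat in the tray, then slide the round-ended spacer, flat, under the foot in its place and leave it there, with the dial's zero setting as you made it. Do not let the master or the spacer drop, and leave the other things on the bench alone.

Things in the scene. Friction and masses are not known exactly. Their poses are not given: they have to be found in the camera images.
- comparator: fixed gauge stand. Origin on the bench, straight under the foot; z up, x from its open front to the column at its back. The front faces the robot's right (its x points to the robot's left, within 0.4 rad). Base 210 (x) by 120 (y) by 22 mm, front edge 60 mm before the origin; column 105 mm behind, 160 mm high. An arm holds a round indicator, face up, over the anvil: parts come in low from the front, the tool leaning back 30 to 45 degrees.
- anvil (a point): centre of the top of the flat steel anvil, straight under the foot; frame as the comparator's. Anvil 64 mm (x) by 44 mm (y), top 45 mm above the bench. Overhead, round, about the same axis: stem clamp 28 mm across, 38 to 56 mm above the anvil; indicator case 56 mm across, 56 to 81 mm above; dial rim 66 mm across, 81 to 97 mm above.
- plunger (a joint): rise of the sprung foot, m. 0: free, its lowest point 16.5 mm above the anvil; 0.0035 on the 20 mm master, 0.0020 on the spacer; stop at 0.008. Spring 1.5 N at 0, 0.1 N more per mm. The foot is a steel dome 20 mm across (radius 15 mm, curved part 3.8 mm high): a flat block pushed along the anvil from the front lifts it and runs in under it, with 3 to 8 N.
- bezel (a joint): turn of the fluted dial rim, rad, about the vertical, growing anticlockwise seen from above. The white face and its zero bar turn with it. Stays where it is left (0.05 N m of friction); range -3 to 3.
- dial_centre (a point): centre of the round dial rim, half-way up it: straight above the anvil's centre, 134 mm above the bench. The rim is 66 mm across and 16 mm high, its sides are free, and it is turned by gripping it across from above; the case under it is narrower. Frame as the comparator's.
- zero_mark (a point): point on the bold black zero bar of the white face, 24 mm from the dial's axis. The other marks are fine ticks.
- pointer_tip (a point): the point near the end of the black pointer, 24 mm from the dial's axis like the zero mark's. The pointer turns with the plunger only, clockwise seen from above as the foot rises, one turn for 10 mm; it does not turn with the rim.
- master_centre (a point): centre of the master: a plain ground steel block with square corners, 56 mm (its x) by 24 mm (y) by 20 mm high (z), about 0.21 kg. It starts lying flat in the tray, its length along the world's y to within about 0.4 rad.
- spacer_centre (a point): centre of the spacer: a steel bar with round ends and two dark bolt holes, 56 mm (its x) by 24 mm (y) by 18.5 mm high (z), about 0.18 kg; flat sides along the middle 32 mm. It starts lying flat in the tray beside the master, its length likewise along the world's y.
- tray: low metal tray, fixed, 150 mm (x) by 220 mm (y), floor 3 mm above the bench, rim 9 mm high. Origin at the middle of its underside, on the bench. Its x points to the robot's left (within 0.2 rad). The master and the spacer lie about 47 mm either side of its middle along its y, which is which varies; a small washer lies near its left edge.
- washer: bystander: steel washer, 30 mm across, 6 mm high, in the tray, about 52 mm from its middle along its x. Origin under its centre.
- weigh_bottle: bystander: small stoppered glass bottle, 39 mm across, 48 mm high, beside the comparator's base, 105 mm to the side of the anvil point. Origin under its centre.
- erlenmeyer: bystander: conical flask, 68 mm across, 102 mm high. Origin under its centre.
- stopper: bystander: white plastic stopper standing on its head, 32 mm across, 34 mm high. Origin under its centre.
- cork_ring: bystander: cork ring, 110 mm across, 28 mm high. Origin under its centre.
- dish: bystander: white bowl, 80 mm across, 38 mm high. Origin under its centre.
- cell_plate: bystander: white square plate with four holes, 90 mm by 90 mm by 12 mm. Origin under its centre.
- spatula: bystander: flat steel spatula, 190 mm long, lying on the bench.

How it is judged:
By the outcome, as a careful person would: the job done as asked, in the order asked, and still so for the second after the job is handed in, with the robot touching nothing.
It also fails if it takes over 72 s, if anything falls off the work surface, if the arm or the gripper's body presses on something with over 40 N, if the wrist force passes 120 N, or if a joint passes its speed limit or range.

ROBOT

A 6-joint arm with a two-finger parallel gripper is mounted at the origin on the work surface. World frame = base frame: x ahead of the robot, y to its left, z up, the work surface at z = 0. Lengths are in m, angles in degrees, forces in N, time in s.
With the tool pointing down it reaches from about 0.4 to 0.825 m from the base axis. Payload 7 kg.
Tool frame: the origin (TCP) lies midway between the tips of the shut fingers; the grasp point (between the pads) lies 19 mm behind it; z points along the fingers, y is the direction in which the jaws open and shut (so a half turn about z gives the same grasp; the last joint's range is limited). The gripper opens to 88 mm and grips with 3 to 60 N. Pads are 19 mm wide; open, the fingers measure 130 mm over their backs; the gripper's body (78 mm by 193 mm) begins 47 mm behind the grasp point.
Start: joints at [-48.925, 20.546, 0.682, 0, -70.136, -16.507], TCP at [0.281, -0.614, 0.227] pointing down, gripper open.
Joint ranges: [-176.03, 176.03], [-82.01, 121.73], [-58.28, 71.71], [-173.87, 95.51], [-174.79, -0.11], [-173.66, 173.66]. Speed limits (degrees/s): [136.94, 136.94, 172.46, 180, 180, 180].

INTERFACE

Orientations are given as [roll, pitch, yaw] about the fixed x, y, z axes, in that order (R = Rz(yaw) Ry(pitch) Rx(roll)).
In Python, from plant import ctrl gives the robot as it stands. The module is installed in compiled form; this text tells all that it offers.
- The arm moves only by the tool arm_command, never from a script. Its argument "targets" is a list that holds one entry, the list of rows, each a list of 7 numbers: the turn, a rotation vector about the world's x, y, z in rad, then the shift along the world's x, y, z in cm, then the opening, from 0 (shut) to 1 (fully open). A call has 1 to 8 rows; each row is the pose to reach, as a shift and turn from the pose commanded when the call began; what a row does not reach only later rows make up. A row lasts 1/12 s, in which the tool goes at most 41.7 mm and 7.16 degrees, less where a joint would pass 70% of its speed; a pose out of reach is approached as far as the arm can. A call with a gripper value outside its range is refused whole. The fingers move at their own pace and stop on an object; the grip force is fixed at half the most. Time passes only in rows, so rows that repeat a pose let the fingers close. It gives the time, the measured TCP pose, the force and the opening at its end, in the units of the state.
- ctrl.get_obs(): the state, without advancing time (a new reading comes with each control period).
- ctrl.snapshot(name): name is "scene" or "top" or "wrist"; returns the picture (384x512x3 uint8, blue, green, red); there is no depth.
- ctrl.camera_model(name): a dict with "K" (3x3 intrinsics, pixels), "xyz" and "rotation" of the camera in the world. Camera axes: x right, y up, looking along -z (the intrinsics and any distortion apply to the point x, -y, -z); pixel columns grow to the right and rows downward; lengths in m; the calibration is good to about 2 mm. The wrist camera is an equidistant fisheye: a pixel r from the principal point sees the ray r / f radians off the axis. A picture is of the moment at which its call begins: read the wrist's pose just before it. camera_model takes no time and is no camera call; for the wrist camera it gives the pose at the moment of the call.
- ctrl.close_job(): hands the job in, once; it reports no verdict.
The state is a dict: "clock": time; "joint_pos": joint angles; "qvel": joint speeds; "tau": joint torques, N m; "tool_pos": TCP position; "orientation": TCP orientation; "force": force on the tool from outside, world axes, zero at the start; "moment": the same for the moment, N m; "opening": finger opening in m.
Only numpy, scipy, OpenCV 4.12 (cv2) and the standard library are available. Lean on these libraries where they do the work, as an engineer would, in place of code of your own. Each camera call takes 0.05 s, during which the arm holds its last target. There are 200 camera calls.

## Working session

There is one attempt and no reset: what is moved stays moved. The work goes in short steps, Python scripts to look and compute and a tool call to move; the robot and the scene stay as the last step left them, time stands still between calls to the robot, and variables do not carry over. Pictures are saved under pics/ and viewed, about 8 in all and at most 12, crops included, and the job is handed in when it is done.

Besides the shell and the picture viewer there is one more tool, called as name([rows], argument=value, ...), one row to a line, values as JSON. arm_command: Moves the arm, as the interface text tells. Its arguments: {"type":"object","properties":{"targets":{"type":"array","items":{"type":"array","items":{"type":"array","items":{"type":"number"}}}}},"required":["targets"]}

```bash
mkdir -p pics; ls
cat > h.py <<'E'
import numpy as np, cv2
from plant import ctrl
from scipy.spatial.transform import Rotation as R
def snap(cam,name):
    m=ctrl.camera_model(cam); im=np.array(ctrl.snapshot(cam)); cv2.imwrite(f'pics/{name}.png',im)
    np.savez(f'pics/{name}.npz',K=m['K'],xyz=m['xyz'],rot=m['rotation'],cam=cam); return im
def ray(name,u,v):
    d=np.load(f'pics/{name}.npz'); K=d['K']; x=(u-K[0,2])/K[0,0]; y=(v-K[1,2])/K[1,1]
    if str(d['cam'])=='wrist':
        r=np.hypot(x,y); s=np.sin(r)/r if r>1e-9 else 1; p=np.array([x*s,y*s,np.cos(r)])
    else: p=np.array([x,y,1.])
    rot=np.array(d['rot']); 
    return d['xyz'],rot@np.array([p[0],-p[1],-p[2]])
def pt(name,u,v,z):
    o,w=ray(name,u,v); return o+w*(z-o[2])/w[2]
def proj(name,P):
    d=np.load(f'pics/{name}.npz'); K=d['K']; q=d['rot'].T@(np.array(P)-d['xyz']); x,y,z=q[0],-q[1],-q[2]
    if str(d['cam'])=='wrist':
        h=np.hypot(x,y); t=np.arctan2(h,z); x,y=x/h*t,y/h*t
    else: x,y=x/z,y/z
    return K[0,0]*x+K[0,2],K[1,1]*y+K[1,2]
E
python3 - <<'E'
from h import *
for c in('scene','top','wrist'):
    im=snap(c,c+'0'); m=ctrl.camera_model(c); print(c,np.round(m['K'],1).tolist(),np.round(m['xyz'],3),np.round(m['rotation'],2).tolist(),[k for k in m])
print(ctrl.get_obs())
a=[cv2.imread(f'pics/{c}0.png') for c in('scene','top')]
E
```

```text
pics
scene [[356.2, 0.0, 253.1], [0.0, 356.2, 188.3], [0.0, 0.0, 1.0]] [ 1.383 -0.155  0.645] [59.22, -0.19, 81.04] ['K', 'xyz', 'rotation']
top [[451.9, 0.0, 258.4], [0.0, 451.9, 191.5], [0.0, 0.0, 1.0]] [ 0.381 -0.016  1.607] [4.72, 0.8, -88.9] ['K', 'xyz', 'rotation']
wrist [[297.3, 0.0, 257.4], [0.0, 297.3, 190.2], [0.0, 0.0, 1.0]] [ 0.204 -0.648  0.382] [-17.89, -0.14, 114.58] ['K', 'xyz', 'rotation']
{'clock': 0.15, 'joint_pos': array([-4.89247702e+01,  2.05821578e+01,  6.45120243e-01, -1.36006233e-02,
       -7.01341507e+01, -1.65061592e+01]), 'qvel': array([ 0.0230764 , -0.029981  ,  0.17852839,  0.16201849,  0.03427584,
       -0.0211492 ]), 'tau': array([-7.42185439e-04, -5.83275211e+01,  2.93294424e+01,  7.00119495e+00,
        8.84495093e-03, -1.03366813e-04]), 'tool_pos': array([ 0.28047022, -0.61357239,  0.22583409]), 'orientation': array([ 1.79928112e+02, -7.96743349e-03, -1.55435554e+02]), 'force': array([-0.06181948, -0.08504076,  0.79754502]), 'moment': array([-0.06860678, -0.02819956,  0.03225831]), 'opening': 0.08769610052840351}
```

```bash
sed -i "s/rot=np.array(d\['rot'\]); /rot=R.from_euler('xyz',d['rot'],degrees=True).as_matrix()/; s/d\['rot'\].T@/R.from_euler('xyz',d['rot'],degrees=True).as_matrix().T@/" h.py; python3 -c "
from h import *
t=cv2.imread('pics/top0.png');s=cv2.imread('pics/scene0.png')
cv2.imwrite('pics/top0x.png',cv2.resize(t,(800,600),interpolation=cv2.INTER_CUBIC))
print(pt('top0',256,192,0),pt('top0',256,100,0),proj('top0',[.28,-.61,.23]))"
```

```text
[0.51110818 0.0173942  0.        ] [0.84609373 0.02399096 0.        ] (np.float64(462.1919160064947), np.float64(266.3676858413731))
```

View pics/top0x.png

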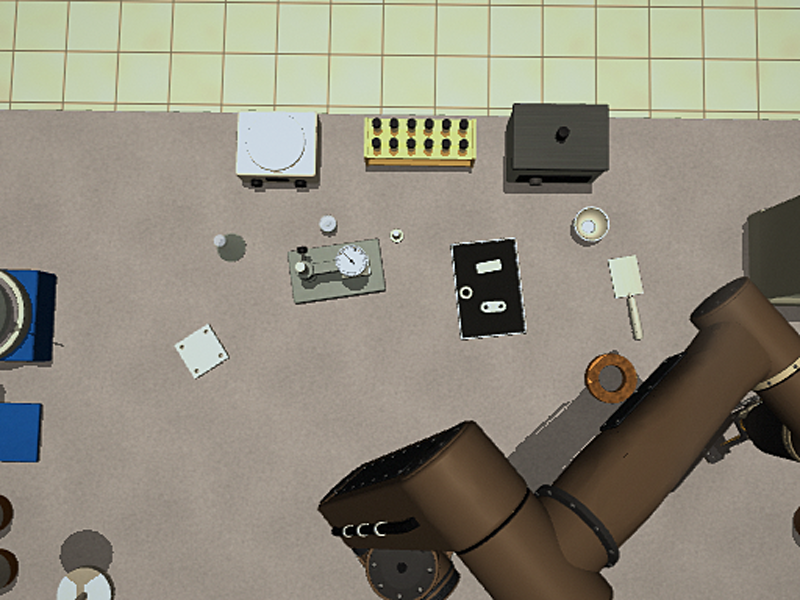

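View pics/scene0.png

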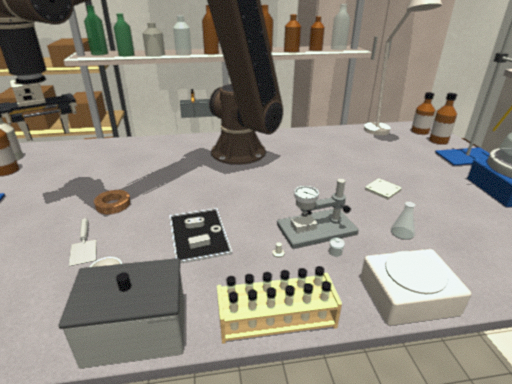

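```bash
cat > m.py <<'E'
from h import *
im=cv2.imread('pics/top0.png'); g=cv2.cvtColor(im,cv2.COLOR_BGR2GRAY)
def comp(mask,box,z,amin=8):
    x0,y0,x1,y1=box; m=np.zeros_like(mask); m[y0:y1,x0:x1]=mask[y0:y1,x0:x1]
    cs,_=cv2.findContours(m,cv2.RETR_EXTERNAL,cv2.CHAIN_APPROX_NONE)
    for c in cs:
        if cv2.contourArea(c)<amin: continue
        w=np.array([pt('top0',*p,z)[:2] for p in c[:,0].astype(float)])
        r=cv2.minAreaRect((w*1000).astype(np.float32)); print(z,cv2.contourArea(c),np.round(r[0],1),np.round(r[1],1),round(r[2],1))
dark=((g<60)*255).astype(np.uint8); tray=(285,148,340,222)
print('tray');comp(dark,tray,.003,200)
br=((g>120)*255).astype(np.uint8)
print('parts');comp(br,(294,160,330,210),.022)
hsv=cv2.cvtColor(im,cv2.COLOR_BGR2HSV)
print('base px',im[175,190],im[185,240],im[210,240])
for y in range(150,196,4): print(y,[int(v) for v in g[y,180:250:3]])
E
python3 m.py; python3 -c "
import cv2;im=cv2.imread('pics/top0.png')[140:226,175:345];cv2.imwrite('pics/tc.png',cv2.resize(im,(790,400),interpolation=cv2.INTER_CUBIC))"
```

```text
tray
0.003 2266.5 [ 540.8 -182.6] [218.7 143.2] 7.2
parts
0.022 79.5 [ 499.  -192.2] [21.1 52.7] 1.0
0.022 39.5 [ 531.4 -128.7] [24.8 24.6] 0.7
0.022 80.0 [ 590.4 -180.6] [22.3 54. ] 12.4
base px [139 154 149] [142 159 153] [140 149 161]
150 [155, 146, 151, 148, 151, 152, 151, 155, 147, 72, 83, 73, 157, 151, 157, 156, 157, 156, 158, 158, 161, 154, 157, 129]
154 [153, 149, 151, 148, 157, 148, 152, 149, 155, 141, 155, 157, 153, 153, 160, 160, 86, 127, 148, 161, 151, 164, 161, 162]
158 [160, 155, 152, 149, 9, 1, 157, 83, 135, 147, 152, 147, 147, 182, 140, 177, 169, 142, 148, 147, 151, 116, 157, 159]
162 [159, 156, 142, 152, 67, 120, 144, 141, 143, 142, 143, 144, 181, 222, 223, 216, 219, 127, 143, 146, 147, 76, 161, 163]
166 [157, 155, 141, 140, 137, 36, 65, 147, 147, 148, 146, 89, 180, 217, 225, 102, 217, 215, 238, 153, 146, 117, 153, 158]
170 [160, 157, 144, 227, 216, 65, 154, 150, 142, 145, 146, 147, 219, 218, 216, 219, 216, 221, 103, 146, 147, 147, 158, 157]
174 [157, 162, 142, 105, 5, 43, 166, 169, 145, 85, 3, 38, 78, 244, 107, 168, 232, 51, 134, 61, 145, 148, 166, 161]
178 [158, 160, 112, 144, 65, 46, 23, 53, 78, 78, 76, 78, 78, 49, 54, 81, 82, 78, 75, 148, 144, 143, 113, 153]
182 [159, 154, 107, 144, 141, 77, 76, 71, 150, 143, 144, 147, 148, 151, 76, 77, 80, 79, 80, 146, 146, 144, 75, 159]
186 [160, 158, 152, 143, 144, 144, 144, 144, 141, 144, 141, 145, 148, 147, 148, 164, 167, 167, 153, 116, 41, 15, 86, 157]
190 [160, 158, 160, 144, 140, 142, 141, 147, 156, 150, 113, 41, 14, 59, 95, 168, 170, 162, 154, 154, 150, 153, 151, 150]
194 [158, 163, 164, 43, 61, 97, 180, 171, 162, 157, 154, 157, 164, 155, 164, 156, 150, 157, 152, 155, 155, 157, 154, 154]
```

View pics/tc.png

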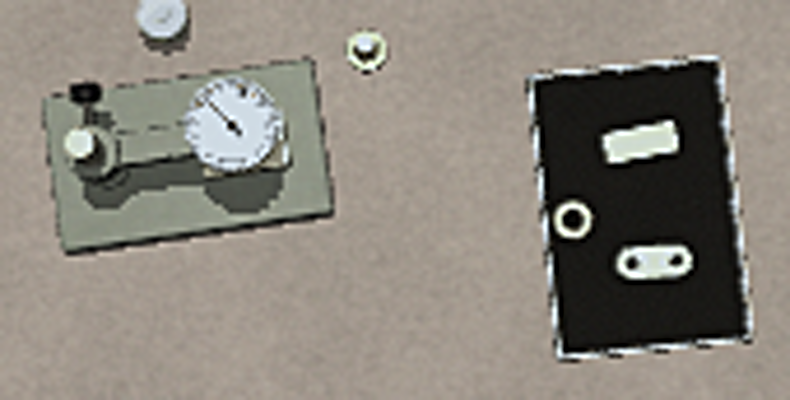

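Run:
```python
from h import *
f=lambda x,y,z: pt('top0',175+x/4.647-.4,140+y/4.65-.4,z)
c=[f(*p,.022) for p in((312,57),(333,212),(68,252),(44,98))]
print('base',np.round(c,3)[:,:2].tolist())
a=c[3]-c[0];b=c[2]-c[1];print(np.linalg.norm(a),np.linalg.norm(c[0]-c[1]),np.degrees(np.arctan2(a[1],a[0])),np.degrees(np.arctan2(b[1],b[0])))
front=(c[0]+c[1])/2; back=(c[2]+c[3])/2;ax=(back-front)/np.linalg.norm(back-front);print('origin from base',front+.06*ax,np.degrees(np.arctan2(ax[1],ax[0])))
print('dial',f(234,125,.142),'stopper',f(366,48,.034),'bottle',f(163,15,.048),'washer',f(573,219,.006))
print('tray',[np.round(f(*p,.009)[:2],3).tolist() for p in((530,78),(718,58),(749,338),(560,356))])
for z in(.025,.026):print(f(640,141,.023),f(655,262,.0215))
```

```text
base [[0.651, 0.07], [0.533, 0.052], [0.499, 0.252], [0.616, 0.274]]
0.20701375997009286 0.11992589050170731 99.75212991875735 99.64324778565616
origin from base [0.58191087 0.12018684 0.022     ] 99.69817332349577
dial [0.5815077  0.11766541 0.142     ] stopper [0.65678529 0.02890587 0.034     ] bottle [0.67686087 0.18186706 0.048     ] washer [ 0.53222874 -0.13130331  0.006     ]
tray [[0.64, -0.097], [0.658, -0.241], [0.444, -0.266], [0.427, -0.122]]
[ 0.59092487 -0.18013221  0.023     ] [ 0.49926001 -0.19247392  0.0215    ]
[ 0.59092487 -0.18013221  0.023     ] [ 0.49926001 -0.19247392  0.0215    ]
```

```bash
cat >> h.py <<'E'
def Rlean(psi,th):
    p,t=np.radians(psi),np.radians(th); a=np.array([np.cos(p),np.sin(p),0]); k=np.array([0,0,1.])
    z=a*np.sin(t)-k*np.cos(t); x=-a*np.cos(t)-k*np.sin(t)
    return R.from_matrix(np.c_[x,np.cross(z,x),z])
def plan(psi,th,P):
    o=ctrl.get_obs(); R0=R.from_euler('xyz',o['orientation'],degrees=True)
    v=(Rlean(psi,th)*R0.inv()).as_rotvec(); s=(np.array(P)-o['tool_pos'])*100
    print('turn',np.round(v,3),'deg',np.degrees(np.linalg.norm(v)).round(1),'shift cm',s.round(2),'rows',max(np.degrees(np.linalg.norm(v))/7.16,np.linalg.norm(s)/4.17).round(1))
def st():
    o=ctrl.get_obs(); print('t',round(o['clock'],2),'q',np.round(o['joint_pos'],1),'p',np.round(o['tool_pos'],4),'rpy',np.round(o['orientation'],1),'F',np.round(o['force'],1),'op',round(o['opening'],4))
E
python3 - <<'E'
from h import *
plan(102,0,[.59,-.25,.16]);plan(102,43,[.594,-.22,.11])
print((Rlean(102,43)*Rlean(102,0).inv()).as_rotvec())
E
```

```text
turn [-0.000e+00 -1.000e-03  1.352e+00] deg 77.4 shift cm [30.95 36.36 -6.58] rows 11.6
turn [ 0.722 -0.365  1.283] deg 86.9 shift cm [ 31.35  39.36 -11.58] rows 12.4
[0.73409154 0.15603597 0.        ]
```

arm_command([
  [[0, 0, 0.12, 2.5, 3, 0, 1], [0, 0, 0.24, 5, 6, 0, 1], [0, 0, 0.36, 8, 9, -0.5, 1], [0, 0, 0.48, 11, 12, -1, 1], [0, 0, 0.6, 14, 15, -1.5, 1], [0, 0, 0.72, 17, 18, -2, 1], [0, 0, 0.84, 19, 21, -2, 1], [0, 0, 0.96, 21, 24, -2, 1]],
])

```text
clock: 0.82
tool_pos: [0.4917, -0.3717, 0.2057]
orientation: [179.9, 0.0, -100.1]
force: [0.9, 0.1, -1.1]
opening: 0.088
```

arm_command([
  [[0, 0, 0.1, 2, 2, 0, 1], [0, 0, 0.2, 4, 5, -1, 1], [0, 0, 0.3, 6, 8, -2, 1], [0, 0, 0.392, 8, 11, -3, 1], [0, 0, 0.392, 9.9, 12.4, -4, 1], [0, 0, 0.392, 9.9, 12.4, -4.6, 1]],
])

```text
clock: 1.32
tool_pos: [0.5922, -0.2466, 0.159]
orientation: [180.0, 0.0, -77.7]
force: [-0.8, -0.1, -0.5]
opening: 0.0876
```

arm_command([
  [[0.12, 0.026, 0, 0, 0, 0, 1], [0.24, 0.052, 0, 0, 0, 0, 1], [0.36, 0.078, 0, 0, 0, 0, 1], [0.48, 0.104, 0, 0, 0.5, 0, 1], [0.6, 0.13, 0, 0, 1, -1, 1], [0.734, 0.156, 0, 0.4, 2, -3, 1], [0.734, 0.156, 0, 0.4, 3, -5, 1], [0.734, 0.156, 0, 0.4, 3, -5, 1]],
])

```text
clock: 1.98
tool_pos: [0.5909, -0.219, 0.1028]
orientation: [179.3, 43.6, -78.7]
force: [-1.1, 0.7, -0.6]
opening: 0.0875
```

Run:
```python
from h import *
st(); im=snap('wrist','w1'); st(); plan(102,43,[.594,-.22,.11])
for z in (.023,):print(proj('w1',[.591,-.180,z]),proj('w1',[.499,-.192,z]))
```

```text
t 1.98 q [-24.7  41.3  19.  -33.6 -96.3  41.3] p [ 0.5909 -0.219   0.1028] rpy [179.3  43.6 -78.7] F [-1.1  0.7 -0.6] op 0.0875
t 2.03 q [-24.6  41.   19.1 -33.4 -96.3  41.3] p [ 0.5919 -0.2198  0.1065] rpy [179.5  43.2 -78.4] F [ 0.6 -0.2  0.7] op 0.0878
turn [-0.003 -0.007  0.001] deg 0.4 shift cm [ 0.21 -0.02  0.35] rows 0.1
(np.float64(246.79811949941117), np.float64(166.39003091900355)) (np.float64(352.1144622145416), np.float64(170.77966930168944))
```

View pics/w1.png

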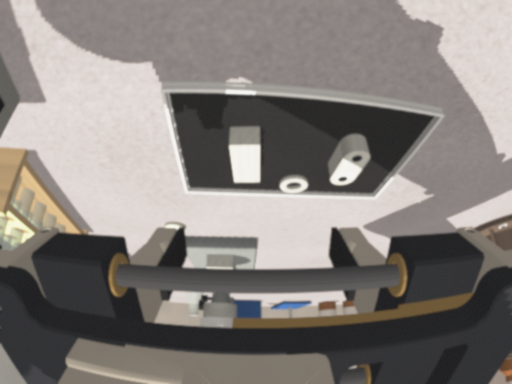

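Run:
```python
from h import *
im=cv2.imread('pics/w1.png');g=cv2.cvtColor(im,cv2.COLOR_BGR2GRAY)
print(g[120:192:4,246],g[163,226:268:3],g[130:192:4,350])
def meas(box,thr,z):
    x0,y0,x1,y1=box;m=np.zeros_like(g);m[y0:y1,x0:x1]=(g[y0:y1,x0:x1]>thr)*255
    cs,_=cv2.findContours(m,cv2.RETR_EXTERNAL,cv2.CHAIN_APPROX_NONE);c=max(cs,key=cv2.contourArea)
    w=np.array([pt('w1',*p,z)[:2]*1000 for p in c[:,0].astype(float)],np.float32);r=cv2.minAreaRect(w)
    print(box,thr,cv2.boundingRect(c),np.round(r[0],1),np.round(r[1],1),round(r[2],1))
for t in(170,200,220): meas((222,120,270,187),t,.023)
for t in(150,180,200): meas((322,130,375,187),t,.0215)
# holes
d=((g<90)*255).astype(np.uint8)
n,l,s,c=cv2.connectedComponentsWithStats(d)
h=[]
for i in range(1,n):
    if 5<s[i,4]<120 and 325<c[i,0]<372 and 135<c[i,1]<188: print(c[i],s[i,4],np.round(pt('w1',*c[i],.0215),4))
```

```text
[ 59  63 134 140 139 141 193 243 243 243 243 243 243 243 243 242  71  83] [ 60  69 233 243 241 242 243 242 242 242 241 220  54  61] [ 41  93 129 126 125 124 165 167 220 243 242 245 244 191  61  61]
(222, 120, 270, 187) 170 (229, 144, 31, 39) [ 592.8 -182.1] [23.1 57.1] 12.0
(222, 120, 270, 187) 200 (229, 145, 31, 37) [ 592.7 -182.4] [22.7 54.1] 12.1
(222, 120, 270, 187) 220 (230, 145, 30, 37) [ 592.6 -182.4] [22.5 54.1] 12.1
(322, 130, 375, 187) 150 (330, 151, 39, 34) [ 502.7 -192.1] [26.1 54.8] 8.8
(322, 130, 375, 187) 180 (330, 158, 32, 27) [ 501.7 -186.1] [24.7 43.1] 5.1
(322, 130, 375, 187) 200 (331, 159, 30, 26) [ 501.6 -185.6] [23.7 41.6] 5.0
[356.5483871  158.06451613] 31 [ 0.5033 -0.2092  0.0215]
[342.375 178.625] 8 [ 0.5004 -0.1752  0.0215]
```

arm_command([
  [[0, 0, 0, 0.2, 2, -1.5, 0.45], [0, 0, 0, 0.2, 2, -3, 0.45], [0, 0, 0, 0.2, 2, -4.5, 0.45], [0, 0, 0, 0.2, 2, -6, 0.45], [0, 0, 0, 0.2, 2, -6, 0.45], [0, 0, 0, 0.2, 2, -6, 0.45]],
])

```text
clock: 2.53
tool_pos: [0.5952, -0.2, 0.0503]
orientation: [179.9, 43.0, -78.0]
force: [0.9, 0.2, -0.0]
opening: 0.0533
```

Run:
```python
from h import *
snap('wrist','w2');st();plan(102,43,[.5964,-.1999,.012])
```

```text
t 2.58 q [-23.2  43.4  15.9 -33.8 -90.7  43.6] p [ 0.5957 -0.2003  0.051 ] rpy [-180.    43.   -77.9] F [ 0.3  0.4 -0.9] op 0.0494
turn [ 0.001  0.001 -0.001] deg 0.1 shift cm [ 0.07  0.04 -3.9 ] rows 0.9
```

arm_command([
  [[0, 0, 0, 0.1, 0, -1.3, 0.45], [0, 0, 0, 0.1, 0, -2.6, 0.45], [0, 0, 0, 0.1, 0, -3.5, 0.45], [0, 0, 0, 0.1, 0, -3.9, 0.45], [0, 0, 0, 0.1, 0, -3.9, 0.45], [0, 0, 0, 0.1, 0, -3.9, 0.2], [0, 0, 0, 0.1, 0, -3.9, 0], [0, 0, 0, 0.1, 0, -3.9, 0]],
])

```text
clock: 3.25
tool_pos: [0.5969, -0.2001, 0.012]
orientation: [-179.9, 43.0, -77.9]
force: [0.4, -0.1, -0.4]
opening: 0.0247
```

arm_command([
  [[0, 0, 0, 0, 0, 0, 0], [0, 0, 0, 0, 0, 0, 0], [0, 0, 0, 0, 0, 0, 0], [0, 0, 0, 0, 0, 0, 0], [0, 0, 0, 0, 0, 0, 0]],
])

```text
clock: 3.67
tool_pos: [0.5968, -0.2001, 0.012]
orientation: [-179.9, 43.0, -77.9]
force: [0.1, -2.0, 2.4]
opening: 0.0232
```

```bash
python3 -c "
from h import *
st()"
```

```text
t 3.67 q [-23.2  45.9  15.2 -33.9 -87.9  45.4] p [ 0.5968 -0.2001  0.012 ] rpy [-179.9   43.   -77.9] F [ 0.1 -2.   2.4] op 0.0232
```

arm_command([
  [[0, 0, 0, 0, 0, 0.5, 0], [0, 0, 0, 0, 0, 1.5, 0], [0, 0, 0, 0, 0, 3, 0], [0, 0, 0, 0, 1, 4.5, 0], [0, 0, 0, 0, 3, 6, 0], [0, 0, -0.02, 0, 6, 6.5, 0], [0, 0, -0.04, 0, 9, 6.5, 0], [0, 0, -0.04, 0, 12, 6.5, 0]],
])

```text
clock: 4.33
tool_pos: [0.597, -0.0786, 0.0792]
orientation: [-179.7, 42.9, -80.2]
force: [0.6, 1.5, -2.8]
opening: 0.0236
```

arm_command([
  [[0, 0, 0, 0, 3, 0, 0], [0, 0, 0, 0, 6, 0, 0], [0, 0, 0, 0.2, 8, 0, 0], [0, 0, 0, 0.3, 9, 0, 0], [0, 0, 0, 0.3, 9, 0, 0], [0, 0, 0, 0.3, 9, 0, 0]],
])

```text
clock: 4.83
tool_pos: [0.5998, 0.0106, 0.0779]
orientation: [-179.9, 42.9, -80.1]
force: [0.1, 0.7, -1.4]
opening: 0.0235
```

Run:
```python
from h import *
im=snap('wrist','w3');st();plan(99.7,43,[.600,.0105,.075])
for P in((.5815,.119,.045),(.5815,.119,.142)):print(proj('w3',P))
snap('scene','s3');snap('top','t3')
```

```text
t 4.88 q [ -8.7  34.    3.6 -41.2 -79.3  33.7] p [0.5998 0.0098 0.0775] rpy [-179.9   42.9  -80.2] F [ 0.6 -0.4 -1.2] op 0.0234
turn [ 0.001  0.002 -0.001] deg 0.1 shift cm [ 0.02  0.07 -0.25] rows 0.1
(np.float64(256.8813020059156), np.float64(248.31258900935111))
(np.float64(256.6579911395005), np.float64(348.6587490414031))
```

View pics/w3.png

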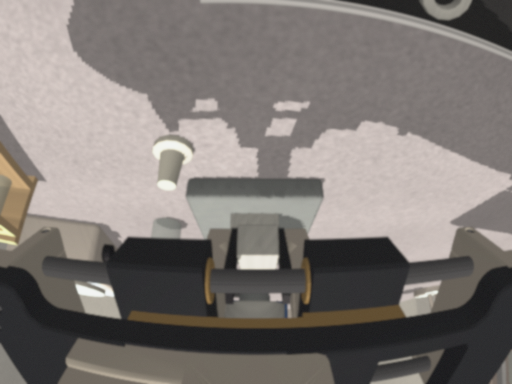

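Run:
```python
from h import *
A=pt('w3',188,180,0);B=pt('w3',322.5,180,0);print(A,B,np.linalg.norm(A-B));m=(A+B)/2;d=(A-B)/np.linalg.norm(A-B)
a=np.array([-d[1],d[0],0]);print('axis',np.degrees(np.arctan2(a[1],a[0])),'anvil',m+.06*a)
C=pt('w3',191,197,.022);D=pt('w3',321,199,.022);print(C,D,np.linalg.norm(C-D),(C+D)/2+.06*a)
g=cv2.cvtColor(cv2.imread('pics/w3.png'),6)
for u in (195,225,300,315):print(u,g[174:206:2,u])
for v in (186,192):print(v,g[v,180:196],g[v,314:330])
# block underside front? dial tilt
```

```text
[0.65167374 0.07564008 0.        ] [0.53320813 0.0548142  0.        ] 0.12028223800584216
axis 99.97053767793881 anvil [0.58205243 0.12432095 0.        ]
[0.64626372 0.06541002 0.022     ] [0.53884147 0.05008587 0.022     ] 0.10850976774061746 [0.58216409 0.11684176 0.022     ]
195 [200 179 100  80  82  85  85  88  90  92 104 134 161 171 174 174]
225 [197 173 105  83  87  86  88  89  92  93 103 133 161 171 174 173]
300 [195 175 107  81  83  84  86  85  89  91  97 122 149 162 166 169]
315 [201 181 116  81  83  83  86  87  88  89  97 123 152 165 168 170]
186 [199 197 197 195 194 185 159 122  93  86  86  87  88  87  87  85] [ 84  86  87  87  86  86  84  96 136 176 193 196 197 197 198 196]
192 [198 197 197 195 189 168 133 102  91  91  92  92  92  92  93  92] [ 91  89  91  91  92  90  89  89 108 147 181 194 194 193 193 193]
```

arm_command([
  [[0, 0, 0, -0.3, 1.5, -0.5, 0], [0, 0, 0, -0.5, 3, -1, 0], [0, 0, 0, -0.8, 5.1, -1.9, 0], [0, 0, 0, -0.8, 5.1, -1.9, 0], [0, 0, 0, -0.8, 5.1, -1.9, 0], [0, 0, 0, -0.8, 5.1, -1.9, 0]],
])

```text
clock: 5.48
tool_pos: [0.5915, 0.061, 0.0577]
orientation: [180.0, 43.0, -80.2]
force: [-0.3, 0.2, -2.2]
opening: 0.0233
```

Run:
```python
from h import *
st();plan(99.8,43,[.5922,.0609,.055])
```

```text
t 5.48 q [ -4.7  33.8   0.3 -43.2 -74.9  33.2] p [0.5915 0.061  0.0577] rpy [180.   43.  -80.2] F [-0.3  0.2 -2.2] op 0.0233
turn [-0.    -0.     0.001] deg 0.0 shift cm [ 0.07 -0.01 -0.27] rows 0.1
```

arm_command([
  [[0, 0, 0, 0, 0, -0.15, 0], [0, 0, 0, 0, 0, -0.3, 0], [0, 0, 0, 0, 0, -0.3, 0], [0, 0, 0, 0, 0, -0.3, 0]],
])

```text
clock: 5.82
tool_pos: [0.5917, 0.0608, 0.0545]
orientation: [-180.0, 43.0, -80.3]
force: [0.2, 0.3, -2.7]
opening: 0.0235
```

arm_command([
  [[0, 0, 0, 0, 0, -0.04, 0], [0, 0, 0, 0, 0, -0.04, 0], [0, 0, 0, 0, 0, -0.04, 0]],
])

```text
clock: 6.07
tool_pos: [0.5917, 0.061, 0.0543]
orientation: [-180.0, 43.0, -80.2]
force: [0.2, -0.1, -0.8]
opening: 0.0235
```

arm_command([
  [[0, 0, 0, 0, 0, -0.04, 0], [0, 0, 0, 0, 0, -0.04, 0], [0, 0, 0, 0, 0, -0.04, 0]],
])

```text
clock: 6.32
tool_pos: [0.5917, 0.061, 0.0541]
orientation: [-179.9, 43.0, -80.2]
force: [0.4, -1.7, 1.5]
opening: 0.0237
```

arm_command([
  [[0, 0, 0, 0, 0, -0.04, 0], [0, 0, 0, 0, 0, -0.04, 0], [0, 0, 0, -0.05, 0.3, -0.04, 0], [0, 0, 0, -0.05, 0.3, -0.04, 0]],
])

```text
clock: 6.65
tool_pos: [0.5916, 0.0639, 0.0539]
orientation: [-179.9, 43.0, -80.2]
force: [0.7, -3.5, 3.7]
opening: 0.0237
```

arm_command([
  [[0, 0, 0, -0.03, 0.2, 0, 0], [0, 0, 0, -0.07, 0.4, 0, 0], [0, 0, 0, -0.1, 0.6, 0, 0], [0, 0, 0, -0.14, 0.8, 0, 0], [0, 0, 0, -0.14, 0.8, 0, 0]],
])

```text
clock: 7.07
tool_pos: [0.591, 0.0705, 0.0541]
orientation: [-179.8, 42.8, -80.1]
force: [1.0, -9.0, 6.4]
opening: 0.0234
```

arm_command([
  [[0, 0, 0, -0.03, 0.2, 0, 0], [0, 0, 0, -0.07, 0.4, 0, 0], [0, 0, 0, -0.07, 0.4, 0, 0], [0, 0, 0, -0.07, 0.4, 0, 0]],
])

```text
clock: 7.4
tool_pos: [0.5903, 0.0748, 0.0542]
orientation: [-179.8, 42.9, -80.1]
force: [2.0, -7.8, 6.3]
opening: 0.0236
```

Run:
```python
from h import *
st();a=snap('wrist','w4');b=snap('scene','s4')
cv2.imwrite('pics/c4.png',np.hstack([cv2.resize(b[165:260,260:380],(480,380),interpolation=cv2.INTER_CUBIC),cv2.resize(a[180:330,190:330],(320,380))]))
```

```text
t 7.4 q [ -3.6  33.5  -0.4 -43.7 -73.6  32.9] p [0.5903 0.0748 0.0542] rpy [-179.8   42.9  -80.1] F [ 2.  -7.8  6.3] op 0.0236
```

View pics/c4.png

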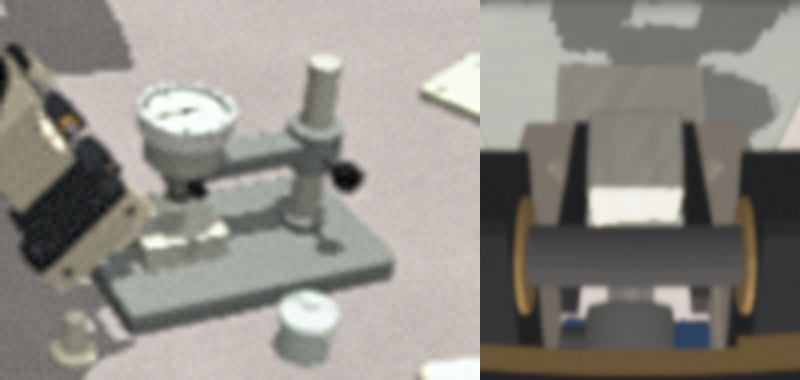

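arm_command([
  [[0, 0, 0, -0.07, 0.4, 0, 0], [0, 0, 0, -0.14, 0.8, 0, 0], [0, 0, 0, -0.2, 1.2, 0, 0], [0, 0, 0, -0.27, 1.6, 0, 0], [0, 0, 0, -0.27, 1.6, 0, 0]],
])

```text
clock: 7.92
tool_pos: [0.5876, 0.0914, 0.0542]
orientation: [-179.8, 42.9, -80.1]
force: [1.8, -5.2, 6.6]
opening: 0.0235
```

arm_command([
  [[0, 0, 0, -0.07, 0.3, 0, 0], [0, 0, 0, -0.1, 0.6, 0, 0], [0, 0, 0, -0.1, 0.6, 0.02, 0], [0, 0, 0, -0.1, 0.6, 0.02, 0]],
])

```text
clock: 8.25
tool_pos: [0.5866, 0.0972, 0.0542]
orientation: [-179.8, 42.9, -80.1]
force: [2.5, -7.2, 5.3]
opening: 0.0238
```

Run:
```python
from h import *
st();b=snap('scene','s5');t=snap('top','t5')
p=ctrl.get_obs()['tool_pos'];print(np.dot(p[:2]-[.582,.12],[-.17,.985]),np.dot(p[:2]-[.582,.12],[-.985,-.17]))
cv2.imwrite('pics/c5.png',np.hstack([cv2.resize(b[165:260,260:380],(480,380),interpolation=cv2.INTER_CUBIC),cv2.resize(t[145:185,205:239],(320,380),interpolation=cv2.INTER_CUBIC)]))
```

```text
t 8.25 q [ -1.8  32.9  -1.5 -44.5 -72.3  32.1] p [0.5866 0.0972 0.0542] rpy [-179.8   42.9  -80.1] F [ 2.5 -7.2  5.3] op 0.0238
-0.02324066750310421 -0.0006149809743552883
```

View pics/c5.png

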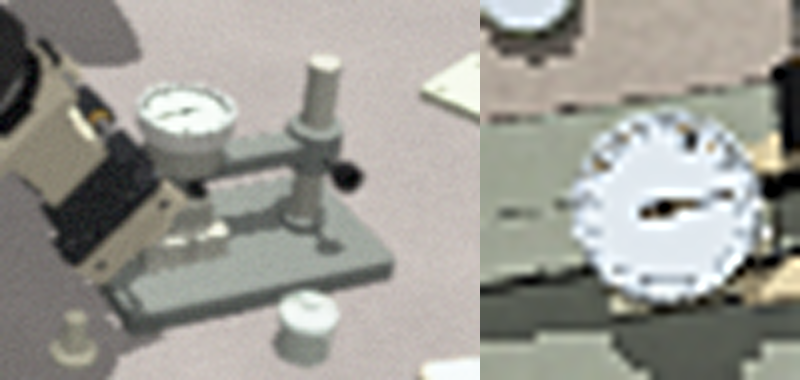

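arm_command([
  [[0, 0, 0, 0, 0, 0, 0.45], [0, 0, 0, 0, 0, 0.05, 0.45], [0, 0, 0, 0, 0, 0.05, 0.45], [0, 0, 0, 0, 0, 0.05, 0.45], [0, 0, 0, 0, 0, 0.05, 0.45], [0, 0, 0, 0, 0, 0.05, 0.45]],
])

```text
clock: 8.85
tool_pos: [0.5851, 0.0984, 0.0539]
orientation: [180.0, 43.0, -80.3]
force: [-0.2, -0.9, 0.2]
opening: 0.0391
```

arm_command([
  [[0, 0, 0, 0.2, -1.2, 0, 0.45], [0, 0, 0, 0.5, -3, 0.2, 0.45], [0, 0, 0, 0.9, -5.5, 1, 0.45], [0, 0, 0, 1.4, -8.5, 2.5, 0.45], [0, 0, 0, 1.7, -10, 5, 0.45], [0, 0, 0, 1.7, -10, 9, 0.6], [0, 0, 0, 1.7, -10, 13, 0.8], [0, 0, 0, 1.7, -10, 16.5, 1]],
])

```text
clock: 9.52
tool_pos: [0.6024, -0.0033, 0.2211]
orientation: [-180.0, 43.0, -80.3]
force: [1.7, -0.3, 0.9]
opening: 0.054
```

Run:
```python
from h import *
st();t=snap('top','t6');print(np.abs(t[150:180,210:235].astype(int)-cv2.imread('pics/t5.png')[150:180,210:235]).mean())
plan(99.8,0,[.582,.04,.26])
print((Rlean(99.8,0)*Rlean(99.8,43).inv()).as_rotvec())
```

```text
t 9.52 q [ -9.5  26.1  10.8 -40.1 -91.3  24.3] p [ 0.6024 -0.0033  0.2211] rpy [-180.    43.   -80.3] F [ 1.7 -0.3  0.9] op 0.054
4.0537777777777775
turn [-0.736 -0.117 -0.003] deg 42.7 shift cm [-2.27  4.4   3.13] rows 6.0
[-7.39540329e-01 -1.27740796e-01 -1.13671247e-16]
```

arm_command([
  [[-0.12, -0.02, 0, 0, 0, 0, 1], [-0.24, -0.04, 0, 0, 2, 0, 1], [-0.36, -0.06, 0, 0, 4, 0, 1], [-0.48, -0.08, 0, -0.5, 7, 0, 1], [-0.6, -0.1, 0, -1, 10, 0, 1], [-0.736, -0.125, 0, -2, 13, 0, 1], [-0.736, -0.125, 0, -2.5, 16, 0, 1], [-0.736, -0.125, 0, -2.9, 17.2, 0, 1]],
])

```text
clock: 10.23
tool_pos: [0.5717, 0.1749, 0.219]
orientation: [180.0, 0.1, -79.9]
force: [0.5, -0.8, -0.3]
opening: 0.0874
```

arm_command([
  [[0, 0, 0, 0, 0, 0, 1], [0, 0, 0, 0, 0, 0, 1], [0, 0, 0, 0, 0, 0, 1]],
])

```text
clock: 10.48
tool_pos: [0.5736, 0.1691, 0.2191]
orientation: [179.9, 0.2, -80.3]
force: [-0.3, -0.6, -0.3]
opening: 0.0877
```

Run:
```python
from h import *
st();a=snap('wrist','w7');u,v=proj('w7',[.582,.12,.142]);print(u,v,proj('w7',[.615,.12,.142]))
u,v=int(u),int(v);cv2.imwrite('pics/c7.png',cv2.resize(a[max(v-90,0):v+90,u-120:u+120],(800,600),interpolation=cv2.INTER_CUBIC));print(max(v-90,0),u-120)
```

```text
t 10.48 q [ 35.   13.7  -9.9  -0.3 -66.4 -25.2] p [0.5736 0.1691 0.2191] rpy [179.9   0.2 -80.3] F [-0.3 -0.6 -0.3] op 0.0877
257.2304773194457 139.15523665574443 (np.float64(216.07508264199328), np.float64(132.58784263683526))
49 137
```

View pics/c7.png

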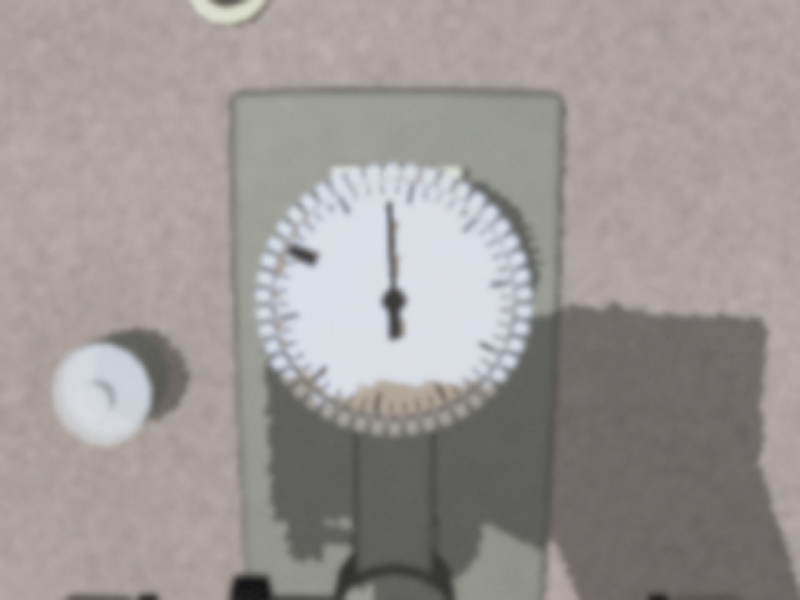

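```bash
cat > ang.py <<'E'
from h import *
import sys
def run(name,c0,r):
    im=cv2.imread(f'pics/{name}.png');g=cv2.cvtColor(im,6).astype(np.float32)
    z=.140; P=lambda u,v:pt(name,u,v,z)
    # hub: centroid of dark blob near c0
    C=c0
    print('centre',P(*C))
    # sample face polar in world
    th=np.radians(np.arange(0,360,.5)); 
    def prof(rad):
        q=np.array([proj(name,[C3[0]+rad*np.cos(t),C3[1]+rad*np.sin(t),z]) for t in th],np.float32)
        return cv2.remap(g,q[:,0].reshape(-1,1),q[:,1].reshape(-1,1),cv2.INTER_LINEAR).ravel()
    C3=P(*C)
    for rad in (.018,.022,.024): 
        p=prof(rad); i=np.where(p<130)[0]
        runs=np.split(i,np.where(np.diff(i)>1)[0]+1)
        print(rad,[(round(float(np.degrees(np.average(th[k],weights=140-p[k]))),1),len(k)*.5,int(p[k].min())) for k in runs if len(k)])
run(sys.argv[1],(float(sys.argv[2]),float(sys.argv[3])),0)
E
python3 ang.py w7 254.9 139
python3 - <<'E'
from h import *
f=lambda x,y:pt('w7',137+x*.3-.35,49+y*.3-.35,.141)[:2]
c=f(393.5,300);
for n,q in(('ptr',f(390,204)),('zero',f(303,256)),('rimL',f(257,300)),('rimR',f(531,300)),('rimT',f(394,165)),('rimB',f(394,435))):
    d=q-c;print(n,q,np.degrees(np.arctan2(d[1],d[0])),np.linalg.norm(d))
E
```

```text
centre [0.58379865 0.12047608 0.14      ]
0.018 [(281.8, 2.0, 119)]
0.022 [(341.6, 5.5, 99)]
0.024 [(90.0, 0.5, 128), (341.8, 6.5, 72)]
ptr [0.58864553 0.09761517] -78.36340638482886 0.022935637608842967
zero [0.60690398 0.11309514] -16.97187973590949 0.023926701218452903
rimL [0.61628002 0.12527377] 9.146821871279977 0.03267619673455553
rimR [0.55167525 0.11433435] -169.92799964359463 0.03285034832346475
rimT [0.58926519 0.08836217] -80.60861081865195 0.03214812102731701
rimB [0.57834687 0.15304777] 99.7625859808845 0.03345280730567123
```

arm_command([
  [[0, 0, 0, 0.4, -2, 0, 1], [0, 0, 0, 0.8, -4, 0, 1], [0, 0, 0, 1, -4.85, 0, 1], [0, 0, 0, 1, -4.85, -2, 1], [0, 0, 0, 1, -4.85, -4, 1], [0, 0, 0, 1, -4.85, -4, 1], [0, 0, 0, 1, -4.85, -4, 1], [0, 0, 0, 1, -4.85, -4, 1]],
])

```text
clock: 11.2
tool_pos: [0.5841, 0.121, 0.1801]
orientation: [-180.0, 0.2, -80.3]
force: [-0.4, 0.2, 0.5]
opening: 0.0876
```

Run:
```python
from h import *
st();plan(99.8,0,[.584,.1206,.130])
```

```text
t 11.2 q [ 30.3  15.2 -13.3  -0.2 -61.5 -20.6] p [0.5841 0.121  0.1801] rpy [-180.     0.2  -80.3] F [-0.4  0.2  0.5] op 0.0876
turn [-0.004 -0.001  0.002] deg 0.2 shift cm [-0.01 -0.04 -5.01] rows 1.2
```

arm_command([
  [[0, 0, 0, 0, 0, -2, 1], [0, 0, 0, 0, 0, -4, 1], [0, 0, 0, 0, 0, -5, 1], [0, 0, 0, 0, 0, -5, 1], [0, 0, 0, 0, 0, -5, 0.7], [0, 0, 0, 0, 0, -5, 0.5], [0, 0, 0, 0, 0, -5, 0.5], [0, 0, 0, 0, 0, -5, 0.5]],
])

```text
clock: 11.87
tool_pos: [0.5839, 0.1219, 0.1302]
orientation: [-179.9, 0.2, -80.3]
force: [0.8, -0.3, -0.1]
opening: 0.0664
```

arm_command([
  [[0, 0, 0, 0, 0, 0, 0.5], [0, 0, 0, 0, 0, 0, 0.5]],
])

```text
clock: 12.03
tool_pos: [0.5839, 0.1219, 0.1301]
orientation: [-179.9, 0.2, -80.3]
force: [-0.9, 0.8, 4.8]
opening: 0.0653
```

```bash
python3 -c "
from h import *
st()"
```

```text
t 12.03 q [ 30.4  17.7 -16.8  -0.2 -55.3 -20.5] p [0.5839 0.1219 0.1301] rpy [-179.9    0.2  -80.3] F [-0.9  0.8  4.8] op 0.0653
```

arm_command([
  [[0, 0, -0.08, 0, 0, 0, 0.5], [0, 0, -0.18, 0, 0, 0, 0.5], [0, 0, -0.28, 0, 0, 0, 0.5], [0, 0, -0.38, 0, 0, 0, 0.5], [0, 0, -0.48, 0, 0, 0, 0.5], [0, 0, -0.58, 0, 0, 0, 0.5], [0, 0, -0.68, 0, 0, 0, 0.5], [0, 0, -0.78, 0, 0, 0, 0.5]],
])

```text
clock: 12.7
tool_pos: [0.5852, 0.1217, 0.1302]
orientation: [-179.9, 0.4, -125.2]
force: [6.2, -3.2, 1.2]
opening: 0.065
```

arm_command([
  [[0, 0, -0.1, 0, 0, 0, 0.5], [0, 0, -0.2, 0, 0, 0, 0.5], [0, 0, -0.25, 0, 0, 0, 0.5], [0, 0, -0.274, 0, 0, 0, 0.5], [0, 0, -0.274, 0, 0, 0, 0.5], [0, 0, -0.274, 0, 0, 0, 0.5]],
])

```text
clock: 13.2
tool_pos: [0.5855, 0.1214, 0.1302]
orientation: [-179.9, 0.4, -140.7]
force: [7.4, -3.3, 0.3]
opening: 0.065
```

Run:
```python
from h import *
st();a=snap('wrist','w8');print(proj('w8',[.584,.1206,.14]))
```

```text
t 13.2 q [ 30.4  17.7 -17.1   0.  -54.9 -81.1] p [0.5855 0.1214 0.1302] rpy [-179.9    0.4 -140.7] F [ 7.4 -3.3  0.3] op 0.065
(np.float64(257.1802106583702), np.float64(248.68755300227525))
```

arm_command([
  [[0, 0, 0, 0, 0, 0, 1], [0, 0, 0, 0, 0, 0, 1], [0, 0, 0, 0, 0, 0, 1], [0, 0, 0, 0, 0, 1, 1], [0, 0, 0, 0, 0, 3, 1], [0, 0, 0, 1, 1, 6, 1], [0, 0, 0, 2.5, 2, 9, 1], [0, 0, 0, 3.8, 3.1, 9, 1]],
])

```text
clock: 13.92
tool_pos: [0.6247, 0.1536, 0.2273]
orientation: [-179.8, 0.8, -140.6]
force: [1.8, -0.0, 1.7]
opening: 0.0878
```

arm_command([
  [[0, 0, 0, 0, 0, 0, 1], [0, 0, 0, 0, 0, 0, 1], [0, 0, 0, 0, 0, 0, 1]],
])

```text
clock: 14.17
tool_pos: [0.6206, 0.1524, 0.2189]
orientation: [179.9, 0.2, -140.7]
force: [-0.5, 0.2, -0.3]
opening: 0.0874
```

Run:
```python
from h import *
st();a=snap('wrist','w9');u,v=proj('w9',[.584,.1206,.140]);print(u,v)
u,v=int(u),int(v);cv2.imwrite('pics/c9.png',cv2.resize(a[v-60:v+60,u-80:u+80],(800,600),interpolation=cv2.INTER_CUBIC));print(v-60,u-80)
```

```text
t 14.17 q [ 31.2  17.4  -4.9  -0.1 -67.6 -81.8] p [0.6206 0.1524 0.2189] rpy [ 179.9    0.2 -140.7] F [-0.5  0.2 -0.3] op 0.0874
254.7777174159131 140.9510427170806
80 174
```

View pics/c9.png

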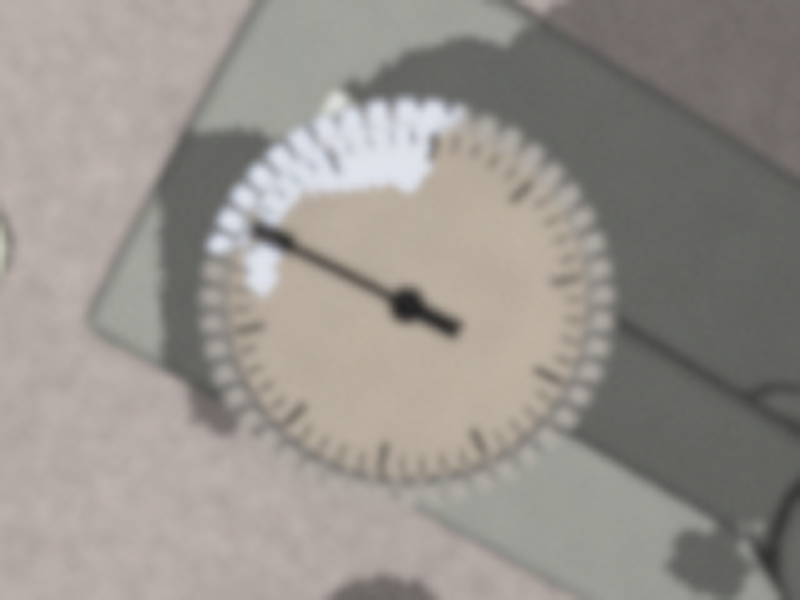

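Run:
```python
from h import *
im=cv2.imread('pics/w9.png');g=cv2.cvtColor(im,6).astype(np.float32)
big=cv2.resize(g[80:200,174:334],(800,600),interpolation=cv2.INTER_CUBIC)
# hub centroid
m=(big[270:340,370:440]<90);ys,xs=np.nonzero(m[10:60,10:62]);h=(xs.mean()+380,ys.mean()+280);print('hub',h)
def pol(x0,x1,thr):
    r=[]
    for x in range(x0,x1,6):
        col=big[180:360,x];w=np.clip(thr-col,0,None);
        i=col.argmin();s=slice(max(i-16,0),i+17);y=180+np.average(np.arange(180)[s],weights=w[s]+1e-6);r.append((x,y,col.min()))
    return np.array(r)
bar=pol(256,292,120);ptr=pol(310,382,130);tail=pol(430,456,130)
for n,a in(('bar',bar),('ptr',ptr),('tail',tail)):
    print(n,np.round(a[:,1:],1).tolist())
f=lambda x,y:pt('w9',174+x/5-.4,80+y/5-.4,.14)[:2]
H=f(*h)
for n,a in(('bar',bar),('ptr',ptr)):
    print(n,[(round(float(np.degrees(np.arctan2(*(f(x,y)-H)[::-1]))),1)) for x,y,_ in a])
p=np.polyfit(np.r_[ptr[:,0],tail[:,0]],np.r_[ptr[:,1],tail[:,1]],1);print('line at 272',np.polyval(p,272),'bar mid',np.interp(272,bar[:,0],bar[:,1]))
```

```text
hub (np.float64(409.63451232583066), np.float64(306.57877813504825))
bar [[230.3, 88.8], [231.9, 73.0], [234.3, 71.9], [236.4, 68.0], [239.0, 57.4], [241.8, 56.9]]
ptr [[255.9, 97.9], [258.8, 98.1], [261.9, 99.0], [264.8, 99.5], [267.6, 99.6], [270.6, 99.7], [273.4, 99.1], [276.6, 100.0], [279.8, 101.4], [282.8, 100.2], [285.5, 100.1], [288.7, 101.2]]
tail [[316.5, 51.3], [319.7, 49.8], [322.9, 49.4], [325.8, 53.6], [327.0, 73.3]]
bar [-77.8, -78.2, -78.4, -78.7, -78.9, -79.0]
ptr [-78.2, -78.3, -78.3, -78.4, -78.5, -78.6, -78.7, -78.7, -78.6, -78.7, -79.1, -79.1]
line at 272 236.37293665650537 bar mid 235.71013497621868
```

arm_command([
  [[0, 0, 0.12, 0, -1, 0, 1], [0, 0, 0.24, -0.2, -2.5, 0, 0.8], [0, 0, 0.36, -0.5, -5, 0, 0.6], [0, 0, 0.48, -0.8, -7.5, 0, 0.45], [0, 0, 0.6, -1.1, -10, 0, 0.45], [0, 0, 0.72, -1.4, -12.5, 0, 0.45], [0, 0, 0.84, -1.7, -14.5, 0, 0.45], [0, 0, 0.96, -1.9, -15.5, 0, 0.45]],
])

```text
clock: 14.88
tool_pos: [0.601, -0.0049, 0.219]
orientation: [179.9, 0.2, -85.4]
force: [0.4, 0.3, -0.7]
opening: 0.0464
```

arm_command([
  [[0, 0, 0.094, 0, 0, 0, 0.45], [0, 0, 0.094, 0, 0, 0, 0.45], [0, 0, 0.094, 0, 0, 0, 0.45]],
])

```text
clock: 15.13
tool_pos: [0.6018, -0.0027, 0.219]
orientation: [179.9, 0.2, -80.5]
force: [0.6, 0.4, -0.6]
opening: 0.0394
```

arm_command([
  [[0.12, 0.02, 0, 0, 0, 0, 0.45], [0.24, 0.041, 0, 0, 0, 0, 0.45], [0.36, 0.061, 0, 0, 0, -1, 0.45], [0.48, 0.082, 0, 0, 0, -3, 0.45], [0.6, 0.102, 0, 0, 0, -6, 0.45], [0.739, 0.128, 0, 0, 0, -9, 0.45], [0.739, 0.128, 0, 0, 0, -12, 0.45], [0.739, 0.128, 0, 0, 0, -14, 0.45]],
])

```text
clock: 15.8
tool_pos: [0.6005, -0.004, 0.0736]
orientation: [179.1, 43.5, -81.2]
force: [0.2, -0.2, -0.0]
opening: 0.0398
```

arm_command([
  [[0, 0, 0, 0, 0, 0, 0.45], [0, 0, 0, 0, 0, 0, 0.45], [0, 0, 0, 0, 0, 0, 0.45]],
])

```text
clock: 16.05
tool_pos: [0.6031, -0.002, 0.0806]
orientation: [179.9, 43.1, -80.2]
force: [0.9, -0.1, 0.3]
opening: 0.0391
```

Run:
```python
from h import *
st();plan(99.75,43,[.5860,.0970,.0542])
```

```text
t 16.05 q [ -9.6  34.4   4.8 -40.8 -80.6  33.8] p [ 0.6031 -0.002   0.0806] rpy [179.9  43.1 -80.2] F [ 0.9 -0.1  0.3] op 0.0391
turn [-0.002 -0.001 -0.001] deg 0.1 shift cm [-1.71  9.9  -2.64] rows 2.5
```

arm_command([
  [[0, 0, 0, -0.3, 2, -1.2, 0.45], [0, 0, 0, -0.7, 4, -2.6, 0.45], [0, 0, 0, -0.9, 5, -2.6, 0.45], [0, 0, 0, -1.2, 7, -2.6, 0.45], [0, 0, 0, -1.5, 8.7, -2.6, 0.45], [0, 0, 0, -1.7, 9.9, -2.6, 0.45], [0, 0, 0, -1.7, 9.9, -2.6, 0.45], [0, 0, 0, -1.7, 9.9, -2.6, 0.3]],
])

```text
clock: 16.72
tool_pos: [0.5856, 0.0974, 0.0544]
orientation: [-180.0, 43.1, -80.1]
force: [0.6, -0.4, 0.1]
opening: 0.0366
```

arm_command([
  [[0, 0, 0, 0, 0, 0, 0], [0, 0, 0, 0, 0, 0, 0], [0, 0, 0, 0, 0, 0, 0], [0, 0, 0, 0, 0, 0, 0], [0, 0, 0, 0, 0, 0, 0]],
])

```text
clock: 17.13
tool_pos: [0.5861, 0.096, 0.0534]
orientation: [179.9, 43.2, -80.3]
force: [1.6, -1.6, 4.5]
opening: 0.0237
```

arm_command([
  [[0, 0, 0, 0.07, -0.4, 0, 0], [0, 0, 0, 0.2, -1.2, 0, 0], [0, 0, 0, 0.4, -2.2, 0, 0], [0, 0, 0, 0.55, -3.2, 0, 0], [0, 0, 0, 0.73, -4.2, 0.1, 0], [0, 0, 0, 0.9, -5.2, 0.4, 0], [0, 0, 0, 1, -6, 1.2, 0], [0, 0, 0, 1.2, -7.5, 2.3, 0]],
])

```text
clock: 17.8
tool_pos: [0.5966, 0.0212, 0.0756]
orientation: [179.7, 43.2, -80.4]
force: [0.1, -0.1, -2.3]
opening: 0.0231
```

arm_command([
  [[0, 0, 0, 0, -2, 0, 0], [0, 0, 0, 0, -5, 0, 0], [0, 0, 0.02, 0, -8, 0, 0], [0, 0, 0.04, 0, -11, 0, 0], [0, 0, 0.04, 0, -14, 0, 0], [0, 0, 0.04, 0, -17, 0, 0], [0, 0, 0.04, 0, -20, 0, 0], [0, 0, 0.04, 0, -22, 0, 0]],
])

```text
clock: 18.47
tool_pos: [0.5967, -0.2023, 0.076]
orientation: [179.8, 43.1, -78.2]
force: [0.4, -0.8, -2.6]
opening: 0.0234
```

arm_command([
  [[0, 0, 0, 0, 0, 0, 0], [0, 0, 0, 0, 0, 0, 0], [0, 0, 0, 0, 0, 0, 0]],
])

```text
clock: 18.72
tool_pos: [0.5971, -0.1987, 0.0761]
orientation: [179.8, 43.2, -78.1]
force: [-1.3, 0.3, -2.3]
opening: 0.0235
```

Run:
```python
from h import *
st();plan(102.1,43,[.5968,-.2001,.0135]);t=snap('top','ta');w=snap('wrist','wa')
cv2.imwrite('pics/ca.png',np.hstack([w,cv2.resize(t[130:226,170:242],(288,384),interpolation=cv2.INTER_CUBIC)]))
```

```text
t 18.72 q [-23.2  42.   16.9 -34.  -92.8  42.1] p [ 0.5971 -0.1987  0.0761] rpy [179.8  43.2 -78.1] F [-1.3  0.3 -2.3] op 0.0235
turn [-0.003 -0.003  0.001] deg 0.2 shift cm [-0.03 -0.14 -6.26] rows 1.5
```

View pics/ca.png

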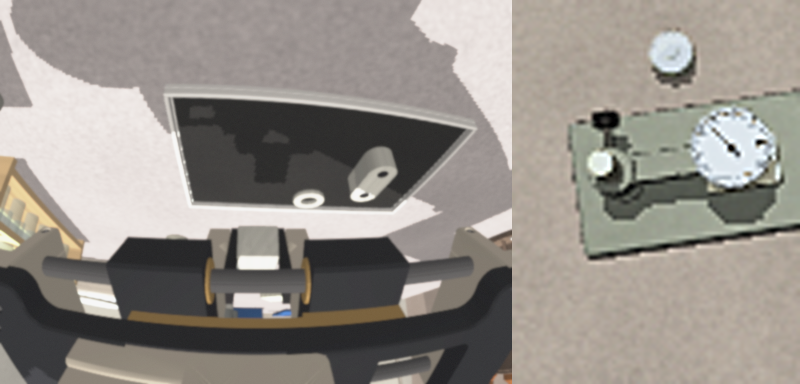

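arm_command([
  [[0, 0, 0, 0, -0.1, -1.5, 0], [0, 0, 0, 0, -0.1, -3, 0], [0, 0, 0, 0, -0.1, -4.5, 0], [0, 0, 0, 0, -0.1, -5.7, 0], [0, 0, 0, 0, -0.1, -6.2, 0], [0, 0, 0, 0, -0.1, -6.2, 0], [0, 0, 0, 0, -0.1, -6.2, 0]],
])

```text
clock: 19.4
tool_pos: [0.5971, -0.1993, 0.0131]
orientation: [179.8, 43.2, -78.1]
force: [-0.3, -0.5, -2.3]
opening: 0.0236
```

arm_command([
  [[0, 0, 0, 0, 0, -0.08, 0], [0, 0, 0, 0, 0, -0.08, 0], [0, 0, 0, 0, 0, -0.08, 0]],
])

```text
clock: 19.65
tool_pos: [0.5974, -0.1995, 0.0133]
orientation: [179.9, 43.2, -78.0]
force: [0.3, 0.5, -2.2]
opening: 0.0234
```

arm_command([
  [[0, 0, 0, 0, 0, -0.06, 0], [0, 0, 0, 0, 0, -0.06, 0], [0, 0, 0, 0, 0, -0.06, 0]],
])

```text
clock: 19.9
tool_pos: [0.5974, -0.1994, 0.0128]
orientation: [179.9, 43.2, -78.0]
force: [0.0, 0.1, -2.5]
opening: 0.0237
```

arm_command([
  [[0, 0, 0, 0, 0, -0.05, 0], [0, 0, 0, 0, 0, -0.05, 0], [0, 0, 0, 0, 0, -0.05, 0]],
])

```text
clock: 20.15
tool_pos: [0.5973, -0.1994, 0.0121]
orientation: [179.9, 43.2, -78.0]
force: [0.3, -0.4, -2.2]
opening: 0.0233
```

arm_command([
  [[0, 0, 0, 0, 0, -0.05, 0], [0, 0, 0, 0, 0, -0.05, 0], [0, 0, 0, 0, 0, -0.05, 0]],
])

```text
clock: 20.4
tool_pos: [0.5974, -0.1994, 0.0117]
orientation: [179.9, 43.2, -78.0]
force: [-0.4, -0.6, -2.4]
opening: 0.0236
```

arm_command([
  [[0, 0, 0, 0, 0, -0.05, 0], [0, 0, 0, 0, 0, -0.05, 0], [0, 0, 0, 0, 0, -0.05, 0]],
])

```text
clock: 20.65
tool_pos: [0.5974, -0.1994, 0.0114]
orientation: [179.9, 43.2, -78.0]
force: [-1.1, 0.9, -0.5]
opening: 0.0235
```

arm_command([
  [[0, 0, 0, 0, 0, -0.04, 0], [0, 0, 0, 0, 0, -0.04, 0], [0, 0, 0, 0, 0, -0.04, 0]],
])

```text
clock: 20.9
tool_pos: [0.5973, -0.1994, 0.0114]
orientation: [179.9, 43.2, -78.0]
force: [-0.2, -1.0, 4.5]
opening: 0.0238
```

arm_command([
  [[0, 0, 0, 0, 0, 0, 0.45], [0, 0, 0, 0, 0, 0, 0.45], [0, 0, 0, 0, 0, 0, 0.45], [0, 0, 0, 0, 0, 0, 0.45], [0, 0, 0, 0, -0.5, 0.5, 0.45], [0, 0, 0, 0, -2, 3, 0.45], [0, 0, 0, -1, -4, 6, 0.45], [0, 0, 0, -4, -5, 9, 0.45]],
])

```text
clock: 21.57
tool_pos: [0.5599, -0.2504, 0.0993]
orientation: [179.8, 43.1, -78.0]
force: [-0.8, -0.2, 1.0]
opening: 0.0397
```

arm_command([
  [[0, 0, -0.05, -3, 1, 0, 0.45], [0, 0, -0.1, -5.2, 2, 0, 0.45], [0, 0, -0.12, -5.2, 2, 0, 0.45], [0, 0, -0.12, -5.2, 2, 0, 0.45], [0, 0, -0.12, -5.2, 2, 0, 0.45]],
])

```text
clock: 21.98
tool_pos: [0.5069, -0.2297, 0.1001]
orientation: [179.9, 43.1, -84.8]
force: [0.7, -0.5, 0.2]
opening: 0.0393
```

Run:
```python
from h import *
st();snap('wrist','wb')
g=cv2.cvtColor(cv2.imread('pics/wb.png'),6)
for nm,P,z in(('spacer',[.502,-.192,.0215],.0215),('master',[.5927,-.1823,.023],.023)):
    u,v=map(int,proj('wb',P));print(nm,u,v)
    m=np.zeros_like(g);m[v-30:v+30,u-35:u+35]=(g[v-30:v+30,u-35:u+35]>105)*255
    n,l,s,c=cv2.connectedComponentsWithStats(m)
    i=l[v,u] or 1+s[1:,4].argmax()
    print(s[i]);hole=((g<95)*255).astype(np.uint8);n2,l2,s2,c2=cv2.connectedComponentsWithStats(hole)
    for k in range(1,n2):
        if 6<s2[k,4]<150 and abs(c2[k,0]-u)<35 and abs(c2[k,1]-v)<32: print('hole',c2[k],s2[k,4],np.round(pt('wb',*c2[k],z),4))
```

```text
t 21.98 q [-29.8  35.1   6.7 -34.  -89.9  43.9] p [ 0.5069 -0.2297  0.1001] rpy [179.9  43.1 -84.8] F [ 0.7 -0.5  0.2] op 0.0393
spacer 258 168
[ 244  138   33   48 1371]
hole [259.91304348 155.43478261] 23 [ 0.5029 -0.21    0.0215]
hole [259.45454545 177.72727273] 11 [ 0.5001 -0.1767  0.0215]
master 153 171
[ 129  141   49   49 1656]
```

View pics/wb.png

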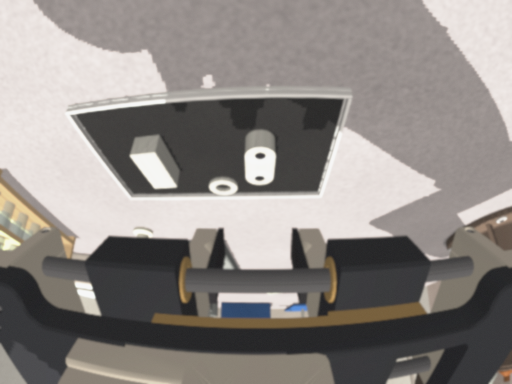

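arm_command([
  [[0, 0, -0.007, -0.25, 1.5, -2, 0.45], [0, 0, -0.007, -0.5, 2.8, -4, 0.45], [0, 0, -0.007, -0.5, 2.8, -6, 0.45], [0, 0, -0.007, -0.5, 2.8, -7.5, 0.45], [0, 0, -0.007, -0.5, 2.8, -8.8, 0.45], [0, 0, -0.007, -0.5, 2.8, -8.8, 0.45], [0, 0, -0.007, -0.5, 2.8, -8.8, 0.45]],
])

```text
clock: 22.62
tool_pos: [0.5022, -0.2013, 0.0104]
orientation: [179.8, 43.2, -85.3]
force: [0.2, 0.4, -0.3]
opening: 0.0395
```

arm_command([
  [[0, 0, 0, 0, 0, 0, 0.2], [0, 0, 0, 0, 0, 0, 0], [0, 0, 0, 0, 0, 0, 0], [0, 0, 0, 0, 0, 0, 0], [0, 0, 0, 0, 0, 0, 0], [0, 0, 0, 0, 0, 0, 0]],
])

```text
clock: 23.12
tool_pos: [0.5019, -0.2012, 0.0116]
orientation: [179.9, 43.2, -85.3]
force: [1.2, -1.2, -0.2]
opening: 0.0236
```

arm_command([
  [[0, 0, 0, 0, 0, 0.5, 0], [0, 0, 0, 0, 0, 1.5, 0], [0, 0, 0, 0, 0, 3, 0], [0, 0, 0, 0, 0, 5, 0], [0, 0, 0, 1, 2, 6.5, 0], [0, 0, 0.03, 3, 4, 6.5, 0], [0, 0, 0.06, 5, 7, 6.5, 0], [0, 0, 0.088, 7, 10, 6.5, 0]],
])

```text
clock: 23.78
tool_pos: [0.5727, -0.1007, 0.0788]
orientation: [-180.0, 43.1, -80.1]
force: [-0.8, -0.8, -2.6]
opening: 0.0234
```

arm_command([
  [[0, 0, 0, 1, 3, 0, 0], [0, 0, 0, 2, 6, 0, 0], [0, 0, 0, 2.8, 8.5, 0, 0], [0, 0, 0, 2.8, 10.5, 0, 0], [0, 0, 0, 2.8, 11.2, 0, 0], [0, 0, 0, 2.8, 11.2, 0, 0], [0, 0, 0, 2.8, 11.2, 0, 0], [0, 0, 0, 2.8, 11.2, 0, 0]],
])

```text
clock: 24.45
tool_pos: [0.5997, 0.0099, 0.077]
orientation: [179.9, 43.2, -80.3]
force: [-0.6, 0.0, -2.0]
opening: 0.0236
```

Run:
```python
from h import *
st();plan(99.8,43.2,[.5907,.0718,.0560])
```

```text
t 24.45 q [ -8.7  34.2   3.8 -41.2 -79.6  33.7] p [0.5997 0.0099 0.077 ] rpy [179.9  43.2 -80.3] F [-0.6  0.  -2. ] op 0.0236
turn [ 0.001 -0.001 -0.   ] deg 0.1 shift cm [-0.9   6.19 -2.1 ] rows 1.6
```

arm_command([
  [[0, 0, 0, -0.3, 2, -0.5, 0], [0, 0, 0, -0.5, 4, -1, 0], [0, 0, 0, -0.8, 6.1, -1.7, 0], [0, 0, 0, -0.8, 6.1, -2.1, 0], [0, 0, 0, -0.8, 6.1, -2.1, 0], [0, 0, 0, -0.8, 6.1, -2.1, 0]],
])

```text
clock: 24.95
tool_pos: [0.5917, 0.0706, 0.0553]
orientation: [179.8, 43.2, -80.3]
force: [0.2, 0.1, -2.0]
opening: 0.0233
```

arm_command([
  [[0, 0, 0, 0, 0, -0.1, 0], [0, 0, 0, 0, 0, -0.17, 0], [0, 0, 0, 0, 0, -0.17, 0], [0, 0, 0, 0, 0, -0.17, 0]],
])

```text
clock: 25.28
tool_pos: [0.5918, 0.0715, 0.0538]
orientation: [179.9, 43.2, -80.3]
force: [-0.6, 0.1, -0.8]
opening: 0.0235
```

arm_command([
  [[0, 0, 0, 0, 0, -0.05, 0], [0, 0, 0, 0, 0, -0.05, 0], [0, 0, 0, 0, 0, -0.05, 0]],
])

```text
clock: 25.53
tool_pos: [0.5918, 0.0718, 0.0535]
orientation: [179.9, 43.2, -80.2]
force: [0.2, -0.8, 0.4]
opening: 0.0239
```

arm_command([
  [[0, 0, 0, 0, 0, -0.05, 0], [0, 0, 0, 0, 0, -0.05, 0], [0, 0, 0, 0, 0, -0.05, 0]],
])

```text
clock: 25.78
tool_pos: [0.5919, 0.0717, 0.0533]
orientation: [179.9, 43.2, -80.2]
force: [-0.5, -3.0, 5.3]
opening: 0.0234
```

arm_command([
  [[0, 0, 0, -0.03, 0.2, 0, 0], [0, 0, 0, -0.07, 0.4, 0, 0], [0, 0, 0, -0.1, 0.6, 0, 0], [0, 0, 0, -0.14, 0.8, 0, 0], [0, 0, 0, -0.17, 1, 0, 0], [0, 0, 0, -0.17, 1, 0, 0]],
])

```text
clock: 26.28
tool_pos: [0.5912, 0.0807, 0.0535]
orientation: [-179.9, 43.0, -80.1]
force: [2.6, -8.4, 6.8]
opening: 0.0239
```

arm_command([
  [[0, 0, 0, -0.07, 0.4, 0, 0], [0, 0, 0, -0.14, 0.8, 0, 0], [0, 0, 0, -0.2, 1.2, 0, 0], [0, 0, 0, -0.27, 1.6, 0, 0], [0, 0, 0, -0.29, 1.7, 0, 0], [0, 0, 0, -0.29, 1.7, 0, 0]],
])

```text
clock: 26.78
tool_pos: [0.5883, 0.0982, 0.0536]
orientation: [-179.9, 43.1, -80.1]
force: [1.4, -6.5, 6.8]
opening: 0.0236
```

Run:
```python
from h import *
st();p=ctrl.get_obs()['tool_pos'];print(np.dot(p[:2]-[.583,.12],[-.17,.985]),np.dot(p[:2]-[.583,.12],[-.985,-.17]))
```

```text
t 26.78 q [ -1.8  33.2  -1.1 -44.5 -72.6  32.1] p [0.5883 0.0982 0.0536] rpy [-179.9   43.1  -80.1] F [ 1.4 -6.5  6.8] op 0.0236
-0.022352013202768646 -0.0015347786759844686
```

arm_command([
  [[0, 0, 0, 0, 0, 0.03, 0.45], [0, 0, 0, 0, 0, 0.05, 0.45], [0, 0, 0, 0, 0, 0.05, 0.45], [0, 0, 0, 0, 0, 0.05, 0.45], [0, 0, 0, 0, 0, 0.05, 0.45], [0, 0, 0, 0.1, -0.6, 0.05, 0.45], [0, 0, 0, 0.3, -1.7, 0.05, 0.45], [0, 0, 0, 0.5, -3, 0.05, 0.45]],
])

```text
clock: 27.45
tool_pos: [0.5921, 0.0684, 0.0533]
orientation: [179.9, 43.2, -80.2]
force: [-0.1, 0.1, -0.1]
opening: 0.0395
```

arm_command([
  [[0, 0, 0, 0.17, -1, 0, 0.45], [0, 0, 0, 0.3, -1.8, 0, 0.2], [0, 0, 0, 0.3, -1.8, -0.2, 0], [0, 0, 0, 0.3, -1.8, -0.4, 0], [0, 0, 0, 0.3, -1.8, -0.4, 0], [0, 0, 0, 0.3, -1.8, -0.4, 0], [0, 0, 0, 0.3, -1.8, -0.4, 0]],
])

```text
clock: 28.03
tool_pos: [0.5949, 0.0515, 0.0493]
orientation: [179.8, 43.2, -80.2]
force: [1.1, -0.7, -0.3]
opening: 0.0049
```

Run:
```python
from h import *
st();p=ctrl.get_obs()['tool_pos'];print(np.dot(p[:2]-[.583,.12],[-.17,.985]),np.dot(p[:2]-[.583,.12],[-.985,-.17]))
t=snap('top','tc1');cv2.imwrite('pics/tcz.png',t)
g=cv2.cvtColor(t,6).astype(int);print((g[155:178,212:236]<140).astype(int))
```

```text
t 28.03 q [ -5.6  34.9   1.1 -43.  -75.3  34.1] p [0.5949 0.0515 0.0493] rpy [179.8  43.2 -80.2] F [ 1.1 -0.7 -0.3] op 0.0049
-0.06946941762899925 -9.732025058678844e-05
[[0 0 0 0 0 0 0 0 1 1 1 1 1 1 0 0 0 0 0 0 0 0 0 0]
 [0 1 1 1 1 1 1 0 0 0 0 0 0 0 0 0 0 0 0 0 0 0 0 0]
 [0 0 0 0 0 0 0 0 0 0 0 0 0 0 0 0 0 1 0 0 0 0 0 0]
 [0 0 0 0 0 0 0 0 0 0 0 1 0 0 0 0 0 0 0 0 0 0 0 0]
 [0 0 0 0 0 0 0 1 1 0 0 0 0 0 0 0 0 0 1 0 0 0 0 0]
 [0 0 0 0 0 0 0 0 0 0 0 0 0 0 0 0 0 0 0 0 0 0 0 0]
 [0 0 0 0 0 0 0 0 0 0 0 0 0 0 0 1 0 0 0 0 0 0 0 0]
 [0 0 0 1 0 0 0 0 0 0 0 0 0 0 0 0 0 0 0 0 0 0 0 0]
 [0 0 0 0 0 0 0 0 0 0 0 0 0 0 1 0 0 0 0 0 0 0 0 0]
 [0 0 0 0 0 0 0 0 0 0 0 0 0 0 0 0 0 0 0 0 0 0 0 0]
 [0 0 0 0 0 0 0 0 0 0 0 0 0 1 0 0 0 0 0 1 1 1 0 0]
 [0 1 1 0 0 0 0 0 0 0 0 0 1 1 0 0 0 0 0 0 0 0 0 0]
 [0 0 0 0 0 0 0 0 0 0 0 0 1 1 0 0 0 0 0 0 0 0 0 1]
 [0 0 0 0 0 0 0 0 0 0 0 1 1 0 0 0 0 0 0 0 0 0 1 1]
 [0 0 0 0 0 0 0 0 0 0 0 1 0 0 0 0 0 0 0 0 0 0 1 1]
 [0 0 0 0 0 0 0 0 0 0 0 0 0 0 0 0 0 0 0 0 0 0 0 0]
 [0 0 0 0 0 0 0 0 0 0 0 0 0 0 0 0 0 0 0 0 1 0 0 0]
 [0 0 0 0 0 0 0 0 0 0 0 0 0 0 0 0 0 0 0 0 0 1 1 1]
 [0 1 1 1 1 0 0 0 0 0 0 0 0 0 0 0 0 1 0 0 1 1 0 0]
 [1 1 1 1 1 1 1 0 0 0 0 0 0 0 0 0 0 0 0 1 1 0 0 0]
 [1 1 1 1 1 1 1 0 0 0 0 0 0 0 0 0 0 1 1 1 0 0 0 1]
 [1 1 1 1 1 1 1 0 1 1 1 0 0 0 0 0 1 1 1 1 1 1 1 1]
 [1 1 1 1 1 1 1 0 0 1 1 1 1 1 1 1 1 1 1 1 1 1 1 1]]
```

arm_command([
  [[0, 0, 0, -0.1, 0.6, 0, 0], [0, 0, 0, -0.2, 1.2, 0, 0], [0, 0, 0, -0.27, 1.6, 0, 0], [0, 0, 0, -0.34, 2, 0, 0], [0, 0, 0, -0.41, 2.4, 0, 0], [0, 0, 0, -0.41, 2.4, 0, 0]],
])

```text
clock: 28.58
tool_pos: [0.591, 0.0754, 0.0494]
orientation: [179.9, 43.1, -80.2]
force: [0.3, -2.0, 0.4]
opening: 0.0006
```

arm_command([
  [[0, 0, 0, -0.05, 0.3, 0, 0], [0, 0, 0, -0.1, 0.6, 0, 0], [0, 0, 0, -0.16, 0.9, 0, 0], [0, 0, 0, -0.16, 0.9, 0, 0], [0, 0, 0, -0.16, 0.9, 0, 0]],
])

```text
clock: 29.0
tool_pos: [0.5894, 0.0842, 0.0493]
orientation: [179.9, 43.2, -80.2]
force: [1.1, -3.0, -0.6]
opening: 0.0002
```

Run:
```python
from h import *
st();p=ctrl.get_obs()['tool_pos'];print(np.dot(p[:2]-[.583,.12],[-.17,.985]),np.dot(p[:2]-[.583,.12],[-.985,-.17]))
```

```text
t 29.0 q [ -3.   34.   -0.6 -44.2 -73.3  32.9] p [0.5894 0.0842 0.0493] rpy [179.9  43.2 -80.2] F [ 1.1 -3.  -0.6] op 0.0002
-0.03630557205056749 -0.00022073677899363348
```

arm_command([
  [[0, 0, 0, 0.2, -1.2, 0, 0], [0, 0, 0, 0.5, -3, 0.2, 0], [0, 0, 0, 0.9, -5.5, 1, 0], [0, 0, 0, 1.4, -8.5, 2.5, 0], [0, 0, 0, 1.4, -8.5, 6, 0], [0, 0, 0, 1.4, -8.5, 10, 0], [0, 0, 0, 1.4, -8.5, 14, 0], [0, 0, 0, 1.4, -8.5, 17, 0]],
])

```text
clock: 29.67
tool_pos: [0.6037, -0.0032, 0.2225]
orientation: [180.0, 43.1, -80.2]
force: [0.8, -0.6, 0.0]
opening: 0.0005
```

arm_command([
  [[-0.12, -0.02, 0, 0, 0, 0, 0], [-0.24, -0.04, 0, 0, 2, 0, 0], [-0.36, -0.06, 0, 0, 4, 0, 0], [-0.48, -0.08, 0, -0.5, 7, 0, 0], [-0.6, -0.1, 0, -1, 10, 0, 0], [-0.74, -0.128, 0, -2, 13, 0, 0], [-0.74, -0.128, 0, -2.5, 16, 0, 0], [-0.74, -0.128, 0, -2.9, 17.2, 0, 0]],
])

```text
clock: 30.33
tool_pos: [0.573, 0.1749, 0.2193]
orientation: [179.9, 0.0, -79.9]
force: [0.0, -0.2, 0.9]
opening: 0.0005
```

arm_command([
  [[0, 0, 0, 0, 0, 0, 0], [0, 0, 0, 0, 0, 0, 0], [0, 0, 0, 0, 0, 0, 0]],
])

```text
clock: 30.58
tool_pos: [0.5749, 0.1695, 0.2193]
orientation: [179.9, 0.2, -80.3]
force: [-0.9, -0.5, -0.8]
opening: 0.0004
```

Run:
```python
from h import *
st();a=snap('wrist','wd');b=snap('scene','sd');u,v=proj('wd',[.584,.1206,.140]);u,v=int(u),int(v)
cv2.imwrite('pics/cd.png',np.hstack([cv2.resize(a[v-60:v+60,u-60:u+60],(400,400),interpolation=cv2.INTER_CUBIC),cv2.resize(b[180:250,165:335][:,100:170],(400,400),interpolation=cv2.INTER_CUBIC)]));print(v-60,u-60)
```

```text
t 30.58 q [ 35.   13.8  -9.7  -0.2 -66.5 -25.2] p [0.5749 0.1695 0.2193] rpy [179.9   0.2 -80.3] F [-0.9 -0.5 -0.8] op 0.0004
78 196
```

View pics/cd.png

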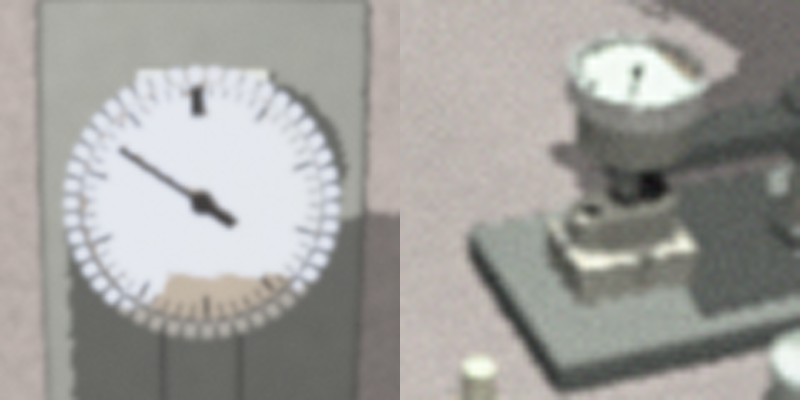

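```bash
python3 -c "
from h import *
st();print(ctrl.close_job())"
```

```text
t 30.68 q [ 34.9  13.8  -9.7  -0.2 -66.5 -25.2] p [0.575  0.1691 0.2192] rpy [179.9   0.2 -80.4] F [-0.6 -1.3  0.2] op 0.0001
the job is handed in; nothing more can be done
None
```

The job is done and handed in at about 31 s of the 72 s allowed.

I slid the master under the foot and let go of it. I then turned the rim about 60° clockwise, so the zero bar lay within about 0.3° of the pointer, and laid the master back flat in the tray. The spacer was gripped to go in, then pushed the last 13 mm with shut fingers and left there.

- **Reading:** in the last picture the pointer stands about 54° anticlockwise of the zero bar. That is the 1.5 mm expected between the master and the spacer.
- **Zero setting:** the bar is still where I set it.
- **Positions:** the spacer looks flat on the anvil, with the foot on it. The master was seen flat in the tray in an earlier picture, after I had let it go.
- **Robot:** it was standing clear of everything, above the comparator, when I handed in.
- **Other things on the bench:** I kept clear of them and saw none disturbed in the views I took, but I made no separate final check of each one.

No check failed or disagreed.

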